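Reset the air throttle valve with its crank grip

ROBOT

A 6-joint arm with a two-finger parallel gripper is mounted at the origin on the work surface. World frame = base frame: x ahead of the robot, y to its left, z up, the work surface at z = 0. Lengths are in mm, angles in rad, forces in N, time in s.
With the tool pointing down it reaches from about 275 to 875 mm from the base axis. Payload 12.5 kg.
Tool frame: the origin (TCP) lies midway between the tips of the shut fingers; the grasp point (between the pads) lies r.grip_point_offset behind it (r.grip_point_offset is the distance from the TCP to the grasp point, in mm); z points along the fingers, y is the line along which they close (so a half turn about z gives the same grasp; the last joint's range is limited). The gripper opens to 85 mm and grips with 20 to 120 N. Pads are 22 mm wide; open, the fingers measure 114 mm over their backs; the gripper's body (76 mm by 85 mm) begins 54 mm behind the grasp point. The pads swing forward as they close: fully open they stand 13 mm farther back than shut.
Start: joints at [-1.35, 0.351, 1.652, -0, 1.139, -0.085], TCP at [165.6, -524.463, 231.29] pointing down, gripper open.
Joint ranges: [-2.75, 2.75], [-0.79, 2.1], [0.01, 2.65], [-1.57, 4.71], [0.07, 3.14], [-2.87, 2.87]. Speed limits (rad/s): [2.22, 2.22, 2.79, 3.14, 3.14, 3.14].

INTERFACE

Orientations are given as a unit quaternion [w, x, y, z].
In Python, from cell import r, optics, ticket, finder gives the robot as it stands.
- The arm moves only by the tool step_arm, never from a script. Its argument "steps" is a list of rows, each a list of 2 entries, a list of its own where there are three numbers: the shift along the tool's x, y, z in mm, then the turn about the tool's z in rad. In form: [[[tx, ty, tz], twist], ...]. A call has 1 to 20 rows; each row shifts and turns the commanded pose from where the row before left it, along the tool's axes as they then stand; what a row does not reach is not made up. A row lasts 1/12 s, in which the tool goes at most 41.7 mm and 7.16 degrees, less where a joint would pass 70% of its speed; a pose out of reach is approached as far as the arm can. A call is refused whole if a number of a shift passes 41.7 or a number of a turn 0.125, either way. A call with a gripper value outside its range is refused whole. "jaw" is the opening, from 0 (shut) to 1 (fully open), set as the call begins (left out, the last holds). The fingers move at their own pace and stop on an object; "force" is the grip in N (left out, the last holds). Time passes only in rows, so rows that do not move let the fingers close. It gives the time, the measured TCP pose, the force, the opening and the grip force at its end, in the units of the state.
- r.observe(): the state, without advancing time (a new reading comes with each control period).
- optics.grab_frame(name): name is "side" or "top"; returns a dict with "color" (420x560x3 uint8, red, green, blue), "range_z" (420x560 float32, mm along the optical axis (not along the pixel's ray), 0 where there is no reading), "K" (3x3 intrinsics, pixels), "cam_to_world" (4x4, takes a point from camera to world coordinates). Camera axes: x right, y down, z forward; pixel columns grow to the right and rows downward; lengths in mm; the calibration is good to about 2 mm. A picture is of the moment at which its call begins.
- ticket.hand_in(): hands the job in; it is judged then, once.
Trained networks look in a picture, given as the dict that the camera call returned (one of the last four; its "shot" number tells which), for a name from the list of things; names that differ only in an ending like _2 or _b are one class to them, and where a whole thing is asked for, a point or a joint stands for the part that bears it (a point fixed in the world has none). Each returns a list of dicts, best first, with "score" (0 to 1); they miss things now and then, are a little off and sometimes report something else, mostly with a low value. They report only what shows in the picture. A call takes as long as a camera call. They do not tell look-alikes from the thing itself.
- finder.silhouettes(picture, label): "pixels" (420x560 bool, what is visible of it) and "pixel" ([row, column] in pixels, amid what is visible of it).
The state is a dict: "t": time; "joint_positions": joint angles; "qvel": joint speeds; "joint_torque": joint torques, N m; "ee_pos": TCP position; "tcp_rot": TCP orientation; "wrist_force": force on the tool from outside, world axes, zero at the start; "ft_torque": the same for the moment, N m; "grip_width": opening from 0.0 (shut) to 1.0 (fully open); "grip_force": force on a finger pad.
Only numpy, scipy, OpenCV 4.12 (cv2) and the standard library are available. Lean on these libraries where they do the work, as an engineer would, in place of code of your own. Each camera call takes 0.05 s, during which the arm holds its last target. There are 200 camera calls.

TASK

The crank grip of the air valve's handwheel is loose in the crate of fittings: pick out that grip (the tall tube with a hole right through) and slip it fully down over the upright pin on the wheel. Keeping hold of the grip, crank the wheel clockwise (seen from above) until the valve is closed against its stop, then back it off counter-clockwise exactly two full turns, and finish while still holding the grip there, on its pin. Leave the other parts and the things on the bench where they are.

Things in the scene. Friction and masses are not known exactly. Their poses are not given: they have to be found in the camera images.
- grip: the loose crank grip: black plastic tube 62 mm tall, 28 mm outside diameter, with a 36 mm wide, 6 mm high flange at its foot and a 15 mm bore right through; about 60 g. It stands upright, flange down, in the crate. Origin: centre of its underside; z points up along the bore.
- crate: low open wooden crate, fixed, 226 x 306 x 45 mm outside (x, y, z), walls and floor 8 mm thick; five upright parts stand in it, neighbours' centres 80 mm apart or more. Origin: centre of its underside on the bench.
- wheel (a joint): the valve wheel's turn (rad): 0 = closed, at a hard stop; it grows as the wheel turns counter-clockwise seen from above (opening), 6.283 a turn, and can open four turns. Turns with a stiff, even friction of 0.22 N m (3 to 4 N at the pin; 9 N more is felt clearly at the stop), and stays where it is left.
- wheel_center (a point): point on the wheel's upright axis, level with the pin's foot, about 126 mm above the bench. The wheel is a grey level handwheel, rim radius 65 mm, on a brass valve in a short pipe bolted to the bench; all of it lies below the pin's foot, only the pin rises above it.
- pin_foot (a point): foot of the wheel's upright crank pin, on the rim, 65 mm from the axis: centre of the top of a 32 mm round boss on which the grip's underside seats. The steel pin is 10 mm thick and 36 mm tall, its top 8 mm tapering to 4 mm. It is fixed in the wheel; the grip turns freely on it.
- wheel_stop (a point): a point on the flat aluminium pointer (14 mm wide, 6 mm thick) fixed to the valve body, sticking out from under the wheel square to the pipe; 95 mm from the axis, 29 mm below the pin's foot. When the valve is closed the crank pin stands right over this pointer; likewise after each full turn.
- bush: bystander in the crate: short black ring, 32 mm across, 26 mm tall, 15 mm bore. Origin: centre of its underside.
- knob: bystander in the crate: solid black knob of the grip's outline (28 mm across, 62 mm tall, flange at the foot) but with no hole. Origin: centre of its underside.
- bolt: bystander in the crate: steel hex bolt standing on its 34 mm head, 56 mm tall. Origin: centre of its underside.
- nipple: bystander in the crate: brass pipe nipple with a 38 mm hexagon, 46 mm tall. Origin: centre of its underside.
- tape: bystander: roll of tan tape, 90 mm across, 24 mm tall, beyond the valve and crate.
- driver: bystander: screwdriver lying on the bench beyond the crate.
- adapter: bystander: black power adapter, 75 x 45 x 30 mm, lying beyond the valve.
Mind the look-alikes: they are no part of the job. What is shaped like the grip but blue, pink or purple is not meant.

How it is judged:
By the outcome, as a careful person would: the job done as asked, in the order asked, and still so for the second after the job is handed in, while the arm keeps its last pose, push and grip.
It also fails if it takes over 61 s, if anything falls off the work surface, if the arm or the gripper's body presses on something with over 40 N, if the wrist force passes 120 N, or if a joint passes its speed limit or range.

## Working session

There is one attempt and no reset: what is moved stays moved. The work goes in short steps, Python scripts to look and compute and a tool call to move; the robot and the scene stay as the last step left them, time stands still between calls to the robot, and variables do not carry over. Pictures are saved under pics/ and viewed, at most 10 in all, crops included, and the job is handed in when it is done.

Besides the shell and the picture viewer there is one more tool, called after "Emit:" as name(argument=value, ...), one argument or row to a line, values as JSON. step_arm: Moves the arm, as the interface text tells. Its arguments: {"type":"object","properties":{"steps":{"type":"array"},"jaw":{"type":"number"},"force":{"type":"number"}},"required":["steps"]}

```bash
mkdir -p pics; ls; cat > h.py <<'E'
import numpy as np, cv2
from cell import r, optics, ticket, finder
def pts(p):
    K=p["K"];z=p["range_z"].astype(float);v,u=np.indices(z.shape)
    c=np.stack([(u-K[0,2])*z/K[0,0],(v-K[1,2])*z/K[1,1],z,np.ones_like(z)],-1)
    w=(c@p["cam_to_world"].T)[...,:3]; w[z==0]=np.nan
    return w
def save(p,n): cv2.imwrite("pics/"+n,p["color"][...,::-1])
E
python3 - <<'E'
from h import *
s=r.observe();print(s["t"],s["ee_pos"],s["tcp_rot"],r.grip_point_offset)
t=optics.grab_frame("top");d=optics.grab_frame("side")
im=np.hstack([t["color"],d["color"]]);save(t,"t0.png");save(d,"s0.png")
W={"top":pts(t),"side":pts(d)}
for n in ["grip","knob","crate","wheel","wheel_stop","pin_foot","bush","bolt","nipple"]:
  for nm,p in (("top",t),("side",d)):
    for f in finder.silhouettes(p,n)[:3]:
      m=f["pixels"];q=W[nm][m];q=q[~np.isnan(q[:,0])]
      print(n,nm,round(f["score"],2),np.round(f["pixel"]),m.sum(),np.round(np.median(q,0)) if len(q) else None,np.round(np.percentile(q,98,axis=0)) if len(q) else None,np.round(np.percentile(q,2,axis=0)) if len(q) else None)
print(t["cam_to_world"],d["cam_to_world"])
E
```

```text
pics
0.0 [ 165.5300453  -524.13110143  230.75237119] [-6.03797544e-04  9.88335690e-01  1.52289848e-01 -3.20076273e-05] 18.700000000000003
grip top 0.6 [306. 199.] 136 [303. 257.  52.] [317. 271.  65.] [291. 247.   1.]
grip top 0.53 [233. 147.] 202 [483. 376.  42.] [501. 394.  66.] [468. 365.   0.]
grip top 0.52 [266. 143.] 212 [405. 388.  37.] [422. 406.  66.] [389. 378.  -2.]
grip side 0.95 [316. 349.] 437 [299. 273.  37.] [317. 280.  64.] [285. 233.   1.]
grip side 0.83 [284. 351.] 344 [319. 193.  39.] [333. 199.  65.] [305. 173.   4.]
grip side 0.71 [330. 244.] 449 [477. 391.  40.] [497. 399.  64.] [466. 363.   1.]
knob top 0.47 [208. 215.] 170 [540. 217.  67.] [556. 232.  75.] [527. 206.  10.]
knob side 0.9 [263. 250.] 359 [537. 232.  46.] [555. 239.  73.] [526. 211.   9.]
crate top 0.94 [227. 236.] 10179 [506. 168.   9.] [617. 313.  52.] [390.  17.   3.]
crate side 0.7 [266. 274.] 9795 [504. 183.  10.] [617. 327.  54.] [380.  14.   4.]
wheel side 0.7 [134. 323.] 784 [ 543. -249.  122.] [ 612. -191.  145.] [ 472. -506.   -1.]
wheel_stop top 0.89 [212. 408.] 4053 [ 536. -249.   63
[... 925 characters left out ...]
ple top 0.51 [247. 204.] 134 [449. 239.  57.] [461. 252.  75.] [435. 228.   7.]
nipple side 0.6 [236. 302.] 194 [468.  87.  38.] [485.  96.  57.] [456.  71.  15.]
[[ 6.08142184e-03 -9.93669073e-01  1.12181949e-01  3.83634112e+02]
 [-9.99829924e-01 -7.99537628e-03 -1.66191675e-02  7.79702081e+01]
 [ 1.74108896e-02 -1.12061801e-01 -9.93548697e-01  1.37510492e+03]
 [ 0.00000000e+00  0.00000000e+00  0.00000000e+00  1.00000000e+00]] [[-9.22325237e-01 -2.42944194e-01  3.00490058e-01  1.91110216e+02]
 [-3.86287005e-01  5.99661019e-01 -7.00848780e-01  8.50018268e+02]
 [-9.92503275e-03 -7.62485922e-01 -6.46928677e-01  7.99540451e+02]
 [ 0.00000000e+00  0.00000000e+00  0.00000000e+00  1.00000000e+00]]
```

```bash
python3 - <<'E'
import cv2,numpy as np
t=cv2.imread("pics/t0.png");s=cv2.imread("pics/s0.png")
a=cv2.resize(t[180:320,120:320],(800,560),interpolation=cv2.INTER_CUBIC)
cv2.imwrite("pics/crate.png",a)
b=cv2.resize(t[150:270,350:480],(400,370),interpolation=cv2.INTER_CUBIC)
c=cv2.resize(s[90:210,255:385],(400,370),interpolation=cv2.INTER_CUBIC)
cv2.imwrite("pics/wheel.png",np.hstack([b,c]))
E
```

```text
(no output)
```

View pics/crate.png

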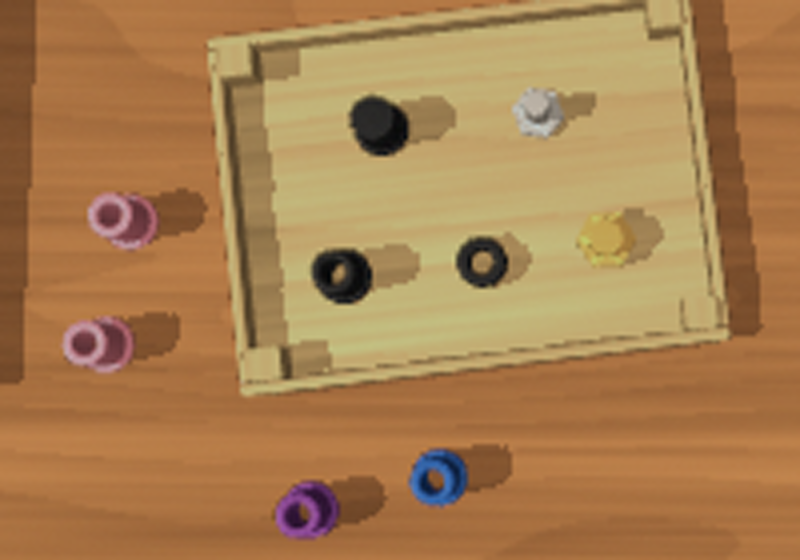

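View pics/wheel.png

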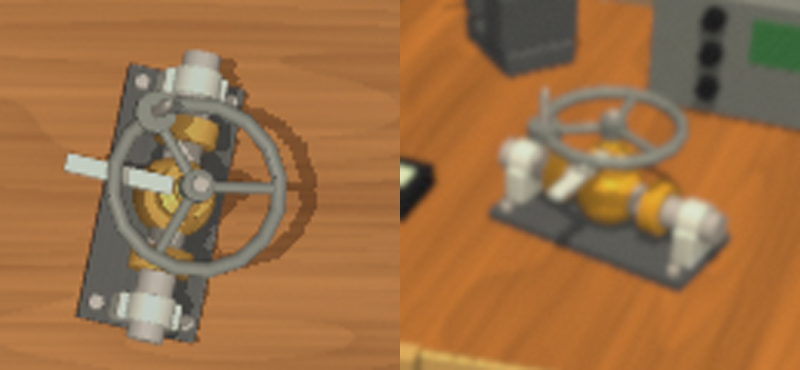

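View pics/s0.png

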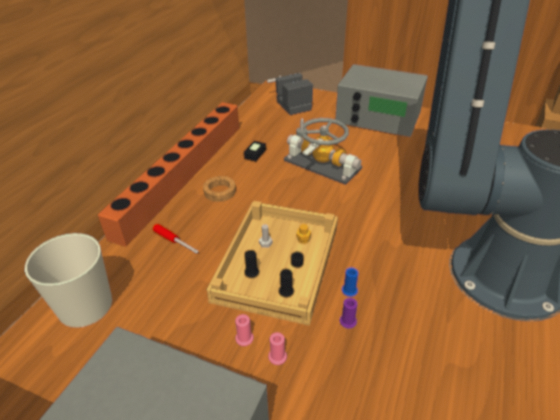

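The crate crop shows the black tube with the hole at crop (342,275), which is top pixel (205,249). The knob is solid at (380,125) and the pink, blue and purple copies stand outside the crate. In the wheel crop the pin is at (155,108), the hub at (200,185) and the pointer points left, with its tip at (70,162).

```bash
python3 - <<'E'
from h import *
from scipy.optimize import least_squares
def circ(q,R=None):
    f=lambda p: np.hypot(q[:,0]-p[0],q[:,1]-p[1])-(R or p[2])
    s=least_squares(f,[*q[:,:2].mean(0),R or 20],loss="soft_l1");return np.round(s.x,1),np.round(np.sqrt(np.mean(s.fun**2)),1)
for nm in("top","side"):
    p=optics.grab_frame(nm);w=pts(p);q=w.reshape(-1,3);q=q[~np.isnan(q[:,0])]
    def near(x,y,rad,z0,z1): return q[(np.hypot(q[:,0]-x,q[:,1]-y)<rad)&(q[:,2]>z0)&(q[:,2]<z1)]
    print(nm,"bench z",np.median(near(350,0,40,-20,20)[:,2]), "floor",np.median(near(500,165,15,-5,25)[:,2]))
    g=near(449,240,30,62,85);print("griptop",len(g),g.mean(0),(g.max(0)+g.min(0))/2,np.median(g[:,2]))
    g=near(449,240,30,18,62);print("grip side",len(g),circ(g,14))
    c=near(539,-255,90,108,127);print("rim",len(c))
    rr=np.hypot(c[:,0]-539,c[:,1]-255*-1);c=c[rr>50]
    print(circ(c),np.median(c[:,2]))
    for z0 in(130,140,150):
        k=near(539,-255,90,z0,175);print("pin",z0,len(k),k.mean(0) if len(k) else "", k.max(0) if len(k) else "")
    a=near(539,-255,120,88,104);a=a[np.hypot(a[:,0]-539,a[:,1]+255)>72]
    print("pointer",len(a),a.mean(0),a.max(0),a.min(0))
E
```

```text
top bench z 0.3037836972682726 floor 8.44161279801915
griptop 76 [449.477871   242.64853448  69.15784495] [449.12291944 242.54412858  68.7800938 ] 69.39403222701708
grip side 37 (array([449.2, 242.5,  14. ]), np.float64(3.7))
rim 1023
(array([ 539. , -259.8,   64. ]), np.float64(4.7)) 123.05516868258155
pin 130 68 [ 564.18071307 -243.61682128  138.86946507] [ 606.83731514 -205.10669219  163.98056375]
pin 140 21 [ 595.36922928 -228.35592584  153.88230658] [ 600.11139293 -224.93016276  163.98056375]
pin 150 16 [ 595.68936151 -228.90111192  156.8193321 ] [ 600.11139293 -224.99101456  163.98056375]
pointer 50 [ 558.6382908  -174.90160595   97.72384769] [ 565.64027204 -163.95497568  102.84586935] [ 550.53149445 -185.92441936   91.64599915]
side bench z 0.9312235564134994 floor 8.786177264121534
griptop 116 [446.37581488 246.83901126  68.92483687] [447.52812126 245.14815278  67.75113642] 69.52992386303379
grip side 190 (array([447.8, 244.4,  14. ]), np.float64(1.8))
rim 605
(array([ 537.6, -255.2,   64.3]), np.float64(4.7)) 122.47910140579654
pin 130 51 [ 582.61946079 -232.28920031  143.30362738] [ 599.09823552 -219.97388458  163.50160292]
pin 140 28 [ 593.79692025 -225.24455814  151.31963727] [ 599.09823552 -219.97388458  163.50160292]
pin 150 16 [ 593.51762836 -225.86010721  155.90664125] [ 599.09823552 -221.65697488  163.50160292]
pointer 36 [ 555.97742161 -172.45260284   96.9796106 ] [ 566.28572661 -158.70744137  100.54448415] [ 547.80061821 -185.45379287   90.32970083]
```

Emit:
step_arm(
  steps=[
    [[0, 0, 0], 0.102],
    [[0, 0, 0], 0.102],
    [[0, 0, 0], 0.102],
    [[11.8, -32, 0], 0],
    [[11.8, -32, 0], 0],
    [[11.8, -32, 0], 0],
    [[11.8, -32, 0], 0],
    [[11.8, -32, 0], 0],
    [[11.8, -32, 0], 0],
    [[11.8, -32, 0], 0],
    [[11.8, -32, 0], 0],
    [[11.8, -32, 0], 0],
    [[11.8, -32, 0], 0],
    [[11.8, -32, 0], 0],
    [[11.8, -32, 0], 0],
  ],
  jaw=0.55,
)

```text
t: 2.35
ee_pos: [307.5, -139.0, 231.6]
tcp_rot: [0.0, 1.0, -0.0, 0.0]
wrist_force: [1.0, -1.2, 0.0]
grip_width: 0.553
grip_force: 0.0
```

Emit:
step_arm(
  steps=[
    [[11.8, -32, 0], 0],
    [[11.8, -32, 0], 0],
    [[11.8, -32, 0], 0],
    [[11.8, -32, 0], 0],
    [[11.8, -32, 0], 0],
    [[11.8, -32, 0], 0],
    [[11.8, -32, 0], 0],
    [[11.8, -32, 0], 0],
    [[11.8, -32, 0], 0],
    [[11.8, -32, 0], 0],
    [[11.8, -32, 0], 0],
    [[11.8, -32, 0], 0],
    [[0, 0, 0], 0],
    [[0, 0, 0], 0],
  ],
)

```text
t: 3.52
ee_pos: [448.9, 244.6, 230.9]
tcp_rot: [0.0, 1.0, 0.001, -0.0]
wrist_force: [-0.6, 0.5, -0.1]
grip_width: 0.551
grip_force: 0.0
```

Emit:
step_arm(
  steps=[
    [[0, 1, 20], 0],
    [[0, 0, 25], 0],
    [[0, 0, 25], 0],
    [[0, 0, 25], 0],
    [[0, 0, 25], 0],
    [[0, 0, 20], 0],
    [[0, 0, 16], 0],
    [[0, 0, 12], 0],
    [[0, 0, 10], 0],
    [[0, 0, 8], 0],
    [[0, 0, 7], 0],
    [[0, 0, 0], 0],
    [[0, 0, 0], 0],
  ],
)

```text
t: 4.6
ee_pos: [449.0, 242.4, 38.4]
tcp_rot: [0.0, 1.0, -0.0, 0.0]
wrist_force: [-0.1, -0.0, 0.0]
grip_width: 0.55
grip_force: 0.0
```

Emit:
step_arm(
  steps=[
    [[0, 0, 0], 0],
    [[0, 0, 0], 0],
    [[0, 0, 0], 0],
    [[0, 0, 0], 0],
    [[0, 0, 0], 0],
    [[0, 0, 0], 0],
  ],
  jaw=0,
  force=50,
)

```text
t: 5.1
ee_pos: [449.5, 242.6, 39.0]
tcp_rot: [-0.0, 1.0, -0.0, 0.001]
wrist_force: [0.2, -1.1, 6.6]
grip_width: 0.315
grip_force: 49.2
```

Emit:
step_arm(
  steps=[
    [[0, 0, -5], 0],
    [[0, 0, -12], 0],
    [[0, 0, -25], 0],
    [[0, 0, -25], 0],
    [[0, 0, -25], 0],
    [[0, 0, -25], 0],
    [[0, 0, -25], 0],
    [[0, 0, -25], 0],
    [[0, 0, -25], 0],
    [[9, 29, 0], 0],
    [[9, 29, 0], 0],
    [[9, 29, 0], 0],
    [[9, 29, 0], 0],
    [[9, 29, 0], 0],
    [[9, 29, 0], 0],
    [[9, 29, 0], 0],
    [[9, 29, 0], 0],
    [[9, 29, 0], 0],
    [[9, 29, 0], 0],
  ],
)

```text
t: 6.68
ee_pos: [538.9, -49.0, 230.6]
tcp_rot: [-0.0, 1.0, -0.0, -0.0]
wrist_force: [1.0, -0.1, -1.0]
grip_width: 0.317
grip_force: 49.3
```

Emit:
step_arm(
  steps=[
    [[9, 29, 0], 0],
    [[9, 29, 0], 0],
    [[9, 29, 0], 0],
    [[9, 29, 0], 0],
    [[9, 29, 0], 0],
    [[9, 29, 0], 0],
    [[1.5, 6, 0], 0],
    [[0, 0, 0], 0],
    [[0, 0, 0], 0],
  ],
)

```text
t: 7.43
ee_pos: [594.0, -227.1, 230.1]
tcp_rot: [-0.0, 1.0, -0.0, -0.0]
wrist_force: [-0.6, -0.7, -0.5]
grip_width: 0.315
grip_force: 49.4
```

```bash
python3 - <<'E'
from h import *
s=r.observe();print(s["t"],s["ee_pos"],s["tcp_rot"])
x,y,z=s["ee_pos"]
ims=[]
for nm in("top","side"):
    p=optics.grab_frame(nm);w=pts(p);q=w.reshape(-1,3);q=q[~np.isnan(q[:,0])]
    def near(x,y,rad,z0,z1): return q[(np.hypot(q[:,0]-x,q[:,1]-y)<rad)&(q[:,2]>z0)&(q[:,2]<z1)]
    g=near(x,y,35,z-34,z-5);print(nm,"grip",len(g),g.mean(0) if len(g) else "",g.min(0) if len(g) else "",g.max(0) if len(g) else "")
    g=near(x,y,60,140,168);print("pin",len(g),g.mean(0) if len(g) else "")
    h=p["cam_to_world"];c=np.linalg.inv(h)@np.array([x,y,z-20,1]);u=p["K"]@c[:3];u=u[:2]/u[2];print(u)
    u=np.clip(u.astype(int),60,None);ims.append(cv2.resize(p["color"][u[1]-60:u[1]+60,u[0]-60:u[0]+60,::-1],(400,400),interpolation=cv2.INTER_CUBIC))
cv2.imwrite("pics/above.png",np.hstack(ims))
E
```

```text
7.4333 [ 594.0024762  -227.13917366  230.10621956] [-3.00924838e-04  9.99999855e-01 -3.17872543e-04 -3.15042776e-04]
top grip 0   
pin 0 
[408.21700499 180.42812077]
side grip 96 [ 588.65035029 -215.40806496  211.71466258] [ 574.0553049  -233.17224012  200.0637819 ] [ 608.4961415  -204.66745631  224.94277639]
pin 27 [ 593.49604355 -225.14850773  151.91020403]
[301.93405485 103.58422426]
```

View pics/above.png

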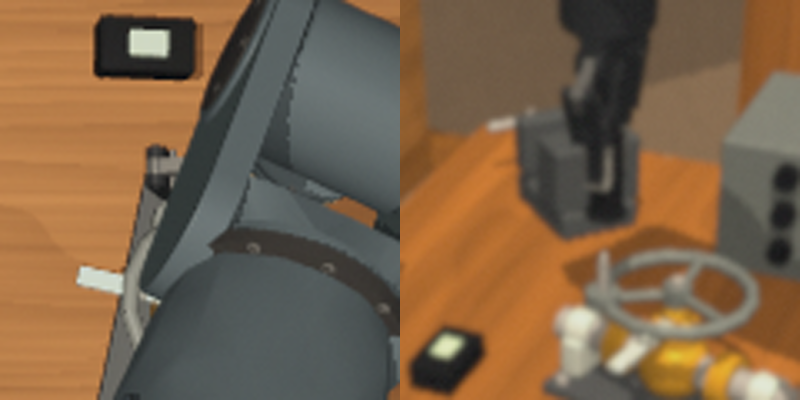

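```bash
python3 - <<'E'
from h import *
from scipy.optimize import least_squares
p=optics.grab_frame("side");q=pts(p).reshape(-1,3);q=q[~np.isnan(q[:,0])]
def near(x,y,rad,z0,z1): return q[(np.hypot(q[:,0]-x,q[:,1]-y)<rad)&(q[:,2]>z0)&(q[:,2]<z1)]
def fit(g,R):
    return least_squares(lambda c:np.hypot(g[:,0]-c[0],g[:,1]-c[1])-R,g[:,:2].mean(0)+[2,-8],loss="soft_l1").x
for z0,z1,R in((196,206,18),(207,216,14),(207,222,14)):
    g=near(594,-227,30,z0,z1);print(z0,len(g),fit(g,R),(g[:,0].min()+g[:,0].max())/2,g[:,2].min())
g=near(594,-227,30,132,153);print("pin",len(g),fit(g,5))
for z in (135,142,149,156): 
    g=near(594,-227,30,z-3.5,z+3.5);print(z,len(g),g.mean(0))
E
```

```text
196 23 [ 592.49403882 -226.05011277] 590.8770271518375 199.62281470217772
207 35 [ 592.06471946 -225.30452569] 589.7817697985198 207.13169510164414
207 60 [ 592.01612296 -225.49053805] 589.7817697985198 207.13169510164414
pin 25 [ 594.1616943  -228.08783608]
135 11 [ 593.907623   -226.44275176  134.83737079]
142 6 [ 593.82453932 -224.93615404  142.87369651]
149 10 [ 593.66515659 -224.7627222   149.27873461]
156 8 [ 592.99547517 -225.50953715  155.6084207 ]
```

Emit:
step_arm(
  steps=[
    [[1.8, 2.1, 10], 0],
    [[0, 0, 14], 0],
    [[0, 0, 10], 0],
    [[0, 0, 6], 0],
    [[0, 0, 4], 0],
    [[0, 0, 4], 0],
    [[0, 0, 4], 0],
    [[0, 0, 0], 0],
  ],
)

```text
t: 8.25
ee_pos: [596.0, -229.5, 177.7]
tcp_rot: [-0.0, 1.0, -0.0, -0.0]
wrist_force: [-0.2, -0.6, -0.4]
grip_width: 0.313
grip_force: 49.4
```

Emit:
step_arm(
  steps=[
    [[0, 0, 4], 0],
    [[0, 0, 4], 0],
    [[0, 0, 4], 0],
    [[0, 0, 4], 0],
    [[0, 0, 2], 0],
    [[0, 0, 0], 0],
  ],
)

```text
t: 8.75
ee_pos: [595.9, -229.6, 159.6]
tcp_rot: [-0.0, 1.0, -0.0, -0.0]
wrist_force: [0.5, 0.7, -1.0]
grip_width: 0.316
grip_force: 49.4
```

Emit:
step_arm(
  steps=[
    [[0, 0, 1], 0],
    [[0, 0, 1], 0],
    [[0, 0, 1], 0],
    [[0, 0, 1], 0],
    [[0, 0, 0], 0],
  ],
)

```text
t: 9.17
ee_pos: [596.4, -229.7, 157.0]
tcp_rot: [0.0, 1.0, -0.0, 0.0]
wrist_force: [-1.2, 0.7, 3.9]
grip_width: 0.316
grip_force: 49.8
```

```bash
cat >> h.py <<'E'
def rows(C,R,a0,a1,n,cur=None):
    a=np.radians(np.linspace(a0,a1,n+1));P=np.c_[C[0]+R*np.cos(a),C[1]+R*np.sin(a)]
    if cur is not None:P[0]=cur
    d=np.diff(P,axis=0);print([[[round(x,1),round(-y,1),0],0] for x,y in d.tolist()])
E
python3 -c "
from h import *
rows((539.3,-259.6),65,27.6,-92.4,10,(596.4,-229.7))"
```

```text
[[[5.5, 12.4, 0], 0], [[2.3, 13.4, 0], 0], [[-0.6, 13.6, 0], 0], [[-3.4, 13.2, 0], 0], [[-6.0, 12.2, 0], 0], [[-8.4, 10.6, 0], 0], [[-10.5, 8.7, 0], 0], [[-12.0, 6.3, 0], 0], [[-13.1, 3.7, 0], 0], [[-13.6, 0.9, 0], 0]]
```

Emit:
step_arm(
  steps=[
    [[5.5, 12.4, 0], 0],
    [[2.3, 13.4, 0], 0],
    [[-0.6, 13.6, 0], 0],
    [[-3.4, 13.2, 0], 0],
    [[-6.0, 12.2, 0], 0],
  ],
)

```text
t: 9.58
ee_pos: [595.0, -294.6, 157.0]
tcp_rot: [-0.0, 1.0, 0.0, 0.001]
wrist_force: [1.8, 5.1, 3.8]
grip_width: 0.321
grip_force: 50.0
```

Emit:
step_arm(
  steps=[
    [[-8.4, 10.6, 0], 0],
    [[-10.5, 8.7, 0], 0],
    [[-12.0, 6.3, 0], 0],
    [[-13.1, 3.7, 0], 0],
    [[-13.6, 0.9, 0], 0],
    [[0, 0, 0], 0],
  ],
)

```text
t: 10.08
ee_pos: [535.2, -325.6, 157.0]
tcp_rot: [0.001, 1.0, -0.001, 0.0]
wrist_force: [-1.4, -0.4, 1.5]
grip_width: 0.318
grip_force: 49.6
```

```bash
python3 -c "
from h import *
C=(539.3,-259.6)
rows(C,65,-92.4,-275,11)
rows(C,65,-275,-289,7)
rows(C,65,-289,-635,19)"
```

```text
[[[-18.4, -3.5, 0], 0], [[-16.7, -8.6, 0], 0], [[-13.5, -13.0, 0], 0], [[-9.2, -16.3, 0], 0], [[-4.2, -18.3, 0], 0], [[1.2, -18.7, 0], 0], [[6.5, -17.6, 0], 0], [[11.3, -15.0, 0], 0], [[15.1, -11.2, 0], 0], [[17.6, -6.4, 0], 0], [[18.7, -1.1, 0], 0]]
[[[2.3, 0.2, 0], 0], [[2.2, 0.3, 0], 0], [[2.2, 0.4, 0], 0], [[2.2, 0.5, 0], 0], [[2.2, 0.5, 0], 0], [[2.2, 0.6, 0], 0], [[2.2, 0.7, 0], 0]]
[[[18.1, 9.7, 0], 0], [[14.2, 14.9, 0], 0], [[8.8, 18.6, 0], 0], [[2.6, 20.4, 0], 0], [[-3.9, 20.2, 0], 0], [[-10.0, 18.0, 0], 0], [[-15.1, 13.9, 0], 0], [[-18.7, 8.5, 0], 0], [[-20.5, 2.2, 0], 0], [[-20.1, -4.3, 0], 0], [[-17.8, -10.4, 0], 0], [[-13.7, -15.4, 0], 0], [[-8.2, -18.9, 0], 0], [[-1.8, -20.5, 0], 0], [[4.6, -20.0, 0], 0], [[10.7, -17.6, 0], 0], [[15.6, -13.4, 0], 0], [[19.0, -7.8, 0], 0], [[20.5, -1.5, 0], 0]]
```

Emit:
step_arm(
  steps=[
    [[-18.4, -3.5, 0], 0],
    [[-16.7, -8.6, 0], 0],
    [[-13.5, -13.0, 0], 0],
    [[-9.2, -16.3, 0], 0],
    [[-4.2, -18.3, 0], 0],
    [[1.2, -18.7, 0], 0],
    [[6.5, -17.6, 0], 0],
    [[11.3, -15.0, 0], 0],
    [[15.1, -11.2, 0], 0],
    [[17.6, -6.4, 0], 0],
    [[18.7, -1.1, 0], 0],
  ],
)

```text
t: 11.0
ee_pos: [545.4, -194.0, 156.9]
tcp_rot: [0.0, 1.0, 0.0, -0.001]
wrist_force: [-5.4, -1.8, 7.0]
grip_width: 0.317
grip_force: 50.5
```

Emit:
step_arm(
  steps=[
    [[2.3, 0.2, 0], 0],
    [[2.2, 0.3, 0], 0],
    [[2.2, 0.4, 0], 0],
    [[2.2, 0.5, 0], 0],
    [[2.2, 0.5, 0], 0],
    [[2.2, 0.6, 0], 0],
    [[2.2, 0.7, 0], 0],
  ],
)

```text
t: 11.58
ee_pos: [557.9, -197.1, 156.8]
tcp_rot: [-0.001, 1.0, 0.0, -0.003]
wrist_force: [-26.9, 8.4, 24.7]
grip_width: 0.315
grip_force: 52.3
```

```bash
python3 - <<'E'
from h import *
for k in range(2):
    s=r.observe();print(s["t"],s["ee_pos"],s["wrist_force"],s["ft_torque"])
p=optics.grab_frame("side");cv2.imwrite("pics/c1.png",cv2.resize(p["color"][80:200,250:400,::-1],(600,480),interpolation=cv2.INTER_CUBIC))
E
```

```text
11.5833 [ 557.90801249 -197.07916561  156.7573735 ] [-26.85709814   8.44704872  24.72335158] [ 1.47466582  4.64040775 -0.04393247]
11.5833 [ 557.90801249 -197.07916561  156.7573735 ] [-26.85709814   8.44704872  24.72335158] [ 1.47466582  4.64040775 -0.04393247]
```

View pics/c1.png

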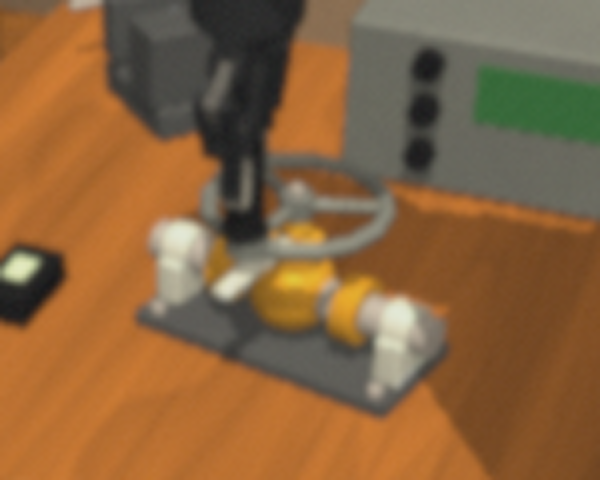

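```bash
python3 - <<'E'
from h import *
for n in("top","side"):
    p=optics.grab_frame(n);np.savez(f"closed_{n}.npz",c=p["color"],z=p["range_z"])
E
```

Emit:
step_arm(
  steps=[
    [[-2.2, -0.7, 0], 0],
    [[-1.2, -0.3, 0], 0],
    [[0, 0, 0], 0],
  ],
)

```text
t: 11.98
ee_pos: [556.8, -196.9, 156.9]
tcp_rot: [-0.0, 1.0, -0.0, 0.0]
wrist_force: [-1.8, 1.5, 7.7]
grip_width: 0.316
grip_force: 50.6
```

Emit:
step_arm(
  steps=[
    [[-1.2, -0.3, 0], 0],
    [[-0.6, -0.2, 0], 0],
    [[0, 0, 0], 0],
  ],
)

```text
t: 12.23
ee_pos: [555.8, -196.8, 157.0]
tcp_rot: [0.0, 1.0, -0.0, 0.001]
wrist_force: [2.2, 0.7, 6.3]
grip_width: 0.32
grip_force: 50.3
```

```bash
python3 -c "
from h import *
C=(539.3,-259.6)
rows(C,65,75.3,75.3+360,20,(555.8,-196.8))"
```

```text
[[[-20.2, -2.1, 0], 0], [[-19.9, 4.3, 0], 0], [[-17.6, 10.3, 0], 0], [[-13.5, 15.2, 0], 0], [[-8.2, 18.6, 0], 0], [[-2.0, 20.2, 0], 0], [[4.3, 19.9, 0], 0], [[10.3, 17.6, 0], 0], [[15.2, 13.5, 0], 0], [[18.6, 8.2, 0], 0], [[20.2, 2.0, 0], 0], [[19.9, -4.3, 0], 0], [[17.6, -10.3, 0], 0], [[13.5, -15.2, 0], 0], [[8.2, -18.6, 0], 0], [[2.0, -20.2, 0], 0], [[-4.3, -19.9, 0], 0], [[-10.3, -17.6, 0], 0], [[-15.2, -13.5, 0], 0], [[-18.6, -8.2, 0], 0]]
```

Emit:
step_arm(
  steps=[
    [[-20.2, -2.1, 0], 0],
    [[-19.9, 4.3, 0], 0],
    [[-17.6, 10.3, 0], 0],
    [[-13.5, 15.2, 0], 0],
    [[-8.2, 18.6, 0], 0],
    [[-2.0, 20.2, 0], 0],
    [[4.3, 19.9, 0], 0],
    [[10.3, 17.6, 0], 0],
    [[15.2, 13.5, 0], 0],
    [[18.6, 8.2, 0], 0],
    [[20.2, 2.0, 0], 0],
    [[19.9, -4.3, 0], 0],
    [[17.6, -10.3, 0], 0],
    [[13.5, -15.2, 0], 0],
    [[8.2, -18.6, 0], 0],
    [[2.0, -20.2, 0], 0],
    [[-4.3, -19.9, 0], 0],
    [[-10.3, -17.6, 0], 0],
    [[-15.2, -13.5, 0], 0],
    [[-18.6, -8.2, 0], 0],
  ],
)

```text
t: 13.9
ee_pos: [556.0, -195.9, 157.0]
tcp_rot: [0.001, 1.0, 0.001, 0.002]
wrist_force: [4.5, -3.7, 4.7]
grip_width: 0.314
grip_force: 50.2
```

Emit:
step_arm(
  steps=[
    [[-20.2, -2.6, 0], 0],
    [[-19.9, 4.3, 0], 0],
    [[-17.6, 10.3, 0], 0],
    [[-13.5, 15.2, 0], 0],
    [[-8.2, 18.6, 0], 0],
    [[-2.0, 20.2, 0], 0],
    [[4.3, 19.9, 0], 0],
    [[10.3, 17.6, 0], 0],
    [[15.2, 13.5, 0], 0],
    [[18.6, 8.2, 0], 0],
    [[20.2, 2.0, 0], 0],
    [[19.9, -4.3, 0], 0],
    [[17.6, -10.3, 0], 0],
    [[13.5, -15.2, 0], 0],
    [[8.2, -18.6, 0], 0],
    [[2.0, -20.2, 0], 0],
    [[-4.3, -19.9, 0], 0],
    [[-10.3, -17.6, 0], 0],
    [[-15.2, -13.5, 0], 0],
  ],
)

```text
t: 15.48
ee_pos: [574.8, -203.7, 157.0]
tcp_rot: [0.001, 1.0, 0.0, 0.002]
wrist_force: [4.2, -4.2, 4.0]
grip_width: 0.317
grip_force: 50.3
```

Emit:
step_arm(
  steps=[
    [[-9.3, -4.8, 0], 0],
    [[-9.3, -3.4, 0], 0],
    [[0, 0, 0], 0],
  ],
)

```text
t: 15.73
ee_pos: [554.4, -195.4, 156.9]
tcp_rot: [0.0, 1.0, 0.0, 0.0]
wrist_force: [-1.4, 3.9, 5.6]
grip_width: 0.314
grip_force: 50.9
```

Emit:
step_arm(
  steps=[
    [[-1, 0.3, 0], 0],
    [[-1, 0.2, 0], 0],
    [[-0.8, 0.1, 0], 0],
    [[0, 0, 0], 0],
    [[0, 0, 0], 0],
  ],
)

```text
t: 16.15
ee_pos: [553.2, -196.2, 157.0]
tcp_rot: [-0.0, 1.0, -0.0, 0.001]
wrist_force: [2.7, 3.9, 7.7]
grip_width: 0.319
grip_force: 51.0
```

```bash
python3 - <<'E'
from h import *
print(r.observe()["ee_pos"],r.observe()["wrist_force"])
ims=[]
for n,(a,b,c,d) in {"top":(150,270,340,490),"side":(80,200,250,400)}.items():
    p=optics.grab_frame(n);o=np.load(f"closed_{n}.npz")
    A=np.vstack([o["c"][a:b,c:d],p["color"][a:b,c:d]]);ims.append(A)
    w=pts(p);pc=pts(dict(p,range_z=o["z"]))
    for nm,W in(("closed",pc),("now",w)):
        q=W.reshape(-1,3);q=q[~np.isnan(q[:,0])]
        q=q[(np.abs(q[:,2]-120)<9)];C=(539,-259.8) if n=="top" else (537.6,-255.2)
        rr=np.hypot(q[:,0]-C[0],q[:,1]-C[1]);th=np.degrees(np.arctan2(q[:,1]-C[1],q[:,0]-C[0]))
        k=(rr>22)&(rr<52);h,_=np.histogram(th[k],bins=np.arange(-180,181,20));print(n,nm,h)
        for c0 in (-163,-43,77):
            dlt=(th-c0+180)%360-180;m=k&(abs(dlt)<20);print("  spoke",c0,m.sum(),np.round(dlt[m].mean(),2) if m.sum() else None)
cv2.imwrite("pics/cmp.png",cv2.resize(np.hstack(ims)[...,::-1],(750,600),interpolation=cv2.INTER_CUBIC))
E
```

```text
[ 553.18262445 -196.22896819  156.988132  ] [2.71273238 3.88202316 7.72491293]
top closed [0 0 0 0 0 0 0 0 0 0 0 0 0 0 0 0 0 0]
  spoke -163 0 None
  spoke -43 0 None
  spoke 77 0 None
top now [0 0 0 0 0 0 0 0 0 0 0 0 0 0 0 0 0 0]
  spoke -163 0 None
  spoke -43 0 None
  spoke 77 0 None
side closed [13 21  0  0  0  0 12  3  0  0  0  0  4  4  0  0  0  0]
  spoke -163 33 3.4
  spoke -43 15 -0.57
  spoke 77 8 2.7
side now [23 13  0  0  0  0 13  0  0  0  0  0  5  4  0  0  0  0]
  spoke -163 36 2.5
  spoke -43 13 -4.58
  spoke 77 9 2.18
```

View pics/cmp.png

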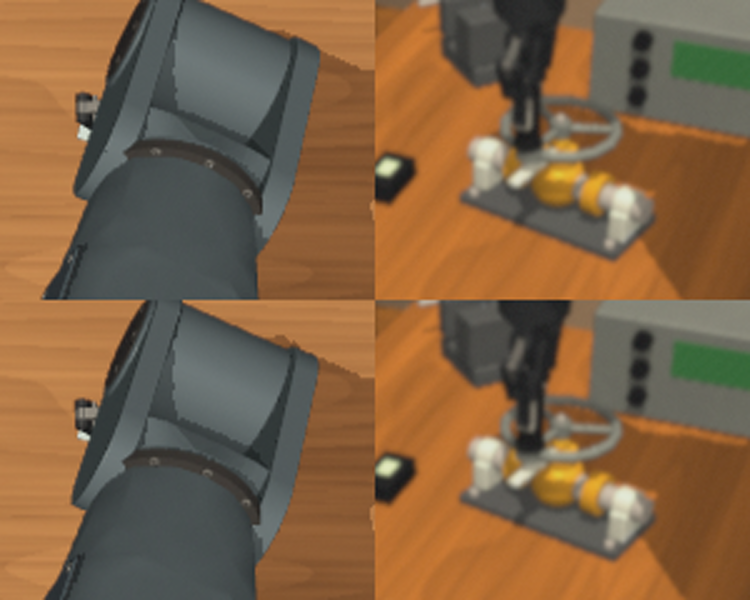

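```bash
cat > ang.py <<'E'
from h import *
def run(C=np.array([538.3,-256.0])):
    o=np.load("closed_side.npz");P=[optics.grab_frame("side") for _ in range(3)]
    p=P[0];M=np.linalg.inv(p["cam_to_world"])
    def proj(X):
        c=np.c_[X,np.ones(len(X))]@M.T;u=c[:,:3]@p["K"].T;return (u[:,:2]/u[:,2:]).astype(np.float32)
    g=lambda c:cv2.GaussianBlur(c.astype(np.float32).mean(2),(0,0),0.7)
    def polar(I,th,rr,z=120):
        T,Rr=np.meshgrid(th,rr);X=np.c_[C[0]+Rr.ravel()*np.cos(T).ravel(),C[1]+Rr.ravel()*np.sin(T).ravel(),np.full(T.size,z)]
        u=proj(X);return cv2.remap(I,u[:,0].reshape(T.shape),u[:,1].reshape(T.shape),cv2.INTER_CUBIC)
    rr=np.arange(25,54,2.)
    for c0 in(-163,-43):
        th=np.radians(np.arange(c0-16,c0+16.1,0.5))
        A=polar(g(o["c"]),th,rr)
        out=[]
        for q in P:
            B=polar(g(q["color"]),th,rr);G=np.gradient(A,0.5,axis=1)
            G2=(G+np.gradient(B,0.5,axis=1))/2;out.append(-(G2*(B-A)).sum()/(G2**2).sum())
        print(c0,np.round(out,2),"deg ccw of closed; contrast",A.std().round(1))
s=r.observe();print(s["t"],s["ee_pos"],s["wrist_force"]);run()
E
python3 ang.py
```

```text
16.25 [ 553.19326794 -196.2327026   157.0078292 ] [2.3800297  2.11984504 6.65831671]
-163 [-0.92 -0.87 -0.88] deg ccw of closed; contrast 16.0
-43 [-5.77 -5.79 -5.78] deg ccw of closed; contrast 16.7
```

```bash
python3 - <<'E'
from h import *
o=np.load("closed_side.npz");p=optics.grab_frame("side")
f=lambda c:cv2.resize(c[112:150,300:354,::-1],(398,280),interpolation=cv2.INTER_NEAREST)
M=np.linalg.inv(p["cam_to_world"]);ims=[]
for c in(o["c"],p["color"]):
    a=f(c);b=a.copy()
    for t in(-163,-43,77):
        for rr in(8,30,45,65):
            t_=np.radians(t);X=np.array([538.3+rr*np.cos(t_),-256+rr*np.sin(t_),120,1]);u=p["K"]@(M@X)[:3];u=u[:2]/u[2]
            cv2.circle(b,(int((u[0]-300+.5)*7.37),int((u[1]-112+.5)*7.37)),3,(0,0,255),-1)
    ims.append(np.vstack([a,b]))
cv2.imwrite("pics/z.png",np.hstack(ims))
E
```

```text
(no output)
```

View pics/z.png

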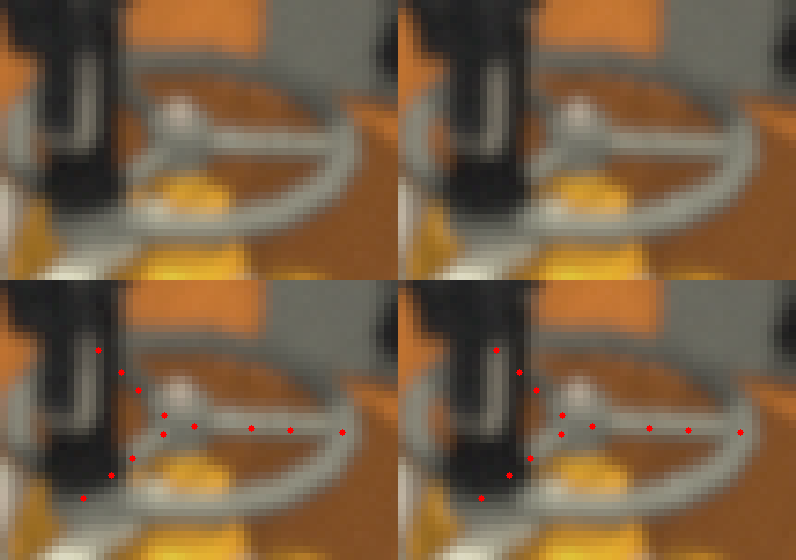

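The right-hand spoke, at about (250,140) in the crop, is clear in both frames and shows the wheel about 0.9° short. The other spoke is hidden by the gripper, so I'm ignoring it. I'll nudge the wheel counter-clockwise.

Emit:
step_arm(
  steps=[
    [[-0.8, -0.3, 0], 0],
    [[-0.6, 0, 0], 0],
    [[0, 0, 0], 0],
    [[0, 0, 0], 0],
  ],
)

```text
t: 16.78
ee_pos: [552.0, -196.2, 157.0]
tcp_rot: [0.0, 1.0, -0.0, 0.001]
wrist_force: [4.6, 2.5, 7.0]
grip_width: 0.317
grip_force: 50.7
```

```bash
python3 ang.py
```

```text
16.7833 [ 551.96524565 -196.21548515  156.99090475] [4.58659913 2.49200721 7.01890239]
-163 [-0.29 -0.32 -0.3 ] deg ccw of closed; contrast 16.0
-43 [-8.12 -8.28 -8.33] deg ccw of closed; contrast 16.7
```

Emit:
step_arm(
  steps=[
    [[-0.5, 0, 0], 0],
    [[0, 0, 0], 0],
    [[0, 0, 0], 0],
    [[0, 0, 0], 0],
  ],
)

```text
t: 17.27
ee_pos: [551.5, -196.2, 157.0]
tcp_rot: [0.0, 1.0, -0.0, 0.001]
wrist_force: [3.9, 2.1, 6.1]
grip_width: 0.318
grip_force: 50.7
```

```bash
python3 ang.py
```

```text
17.2667 [ 551.49207102 -196.21719421  157.00432411] [3.87873979 2.05665623 6.05685644]
-163 [-0.   -0.09 -0.02] deg ccw of closed; contrast 16.0
-43 [-9.12 -9.2  -9.19] deg ccw of closed; contrast 16.7
```

```bash
python3 -c "
from cell import ticket
print(ticket.hand_in())"
```

```text
the job is handed in; nothing more can be done
None
```

The grip is fully down on the pin, the valve was cranked clockwise to its stop and backed off two full turns (camera check within about 0.1°), and the job was handed in at about 17 s with the arm still holding the grip; the judge's result was not shown.

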